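# Return the balance weights to their graded storage block

## Task

The balance check is finished. Put the four knob weights back in their wooden storage block in order of size, each standing upright and fully home in the pocket bored for it, the smallest weight in the smallest pocket and so on up to the largest. Set the weights down without dropping or tipping any of them, and leave the glass beaker where it stands.

Things in the scene. Friction and masses are not known exactly. Their poses are not given: they have to be found in the camera images.
- weight_50: the smallest of four silvery metal knob weights of one outline (upright cylinder, cone shoulder, neck, flared knob). 20.6 mm diameter, 27 mm tall, 50 g; side straight up to 14 mm above its base, knob 12.7 mm wide at 20 to 27 mm. Stands on the worktop at one of three places that the three smaller weights share out anew at each start. Origin: centre of the underside, z up.
- weight_100: the second smallest knob weight: 26 mm diameter, 34 mm tall, 100 g; straight side up to 18 mm above its base, knob 16 mm wide at 25 to 34 mm. Stands on the worktop. Origin: centre of the underside, z up.
- weight_200: the second largest knob weight: 32.8 mm diameter, 43 mm tall, 200 g; straight side up to 22 mm above its base, knob 20 mm wide at 32 to 43 mm. Stands on the worktop. Origin: centre of the underside, z up.
- weight_500: the largest knob weight: 44.5 mm diameter, 58 mm tall, 500 g; straight side up to 30 mm above its base, knob 27 mm wide at 44 to 58 mm. It stands on the pan of the balance, 58 mm above the worktop. Origin: centre of the underside, z up.
- pocket_50: smallest pocket of the wooden weight block, for the 20.6 mm weight. The block is fixed, 218 x 78 mm and 13.5 mm high, lying on the worktop turned any way round; its four round pockets stand in one row along its middle in order of size. Origin: centre of the pocket's floor (grey felt), 6 mm above the worktop and 27 mm from the block's end; x runs along the row towards the larger pockets, z up.
- pocket_100: second pocket, for the 26 mm weight, 43 mm along the row from the smallest. Like all four it is 7 mm deep: a bore 4 mm wider than its weight, with a smooth 45 degree lead-in 4 mm wide all round, so that a weight let down 4 mm off centre and released slides in; a weight does not go home in a smaller pocket. Origin: centre of the floor, 6 mm above the worktop; axes as for the smallest.
- pocket_200: third pocket, for the 32.8 mm weight, 93 mm along the row from the smallest. Origin: centre of the floor, 6 mm above the worktop; axes as for the smallest.
- pocket_500: largest pocket, for the 44.5 mm weight, 151 mm along the row from the smallest and 39 mm from the block's other end. Origin: centre of the floor, 6 mm above the worktop; axes as for the smallest.
- balance: a white top-pan balance, fixed, 200 mm (x) by 156 mm (y), its housing 48 mm high, with a sloping display and keys at the front (-x) and a round steel pan of 112 mm diameter whose top is 58 mm above the worktop and whose centre lies 36 mm from the origin along +x. Origin: centre of the underside, on the worktop.
- beaker_100: a loose empty glass beaker, 56 mm diameter at the rim, 68 mm tall, standing in front of the balance. It is no part of the job and stays where it is. Origin: centre of the underside.
There are look-alikes about, which are no part of the job. Leave any black, blue or pink look-alike of the weight_200 alone.

How it is judged (in metres and radians):
At the end, for the whole second after the job is handed in: Every one of the four weights stands in the pocket bored for it: its base within 8 mm of the pocket's centre, within 2.5 mm of the pocket's floor, upright within 0.12 rad, and at rest (horizontal distance between weight_50 and pocket_50 below 0.008 m and z of weight_50 in the frame of pocket_50 below 0.0025 m and angle between each of weight_50, weight_100, weight_200, weight_500's own z axis and vertical below 0.12 rad and linear speed of each of weight_50, weight_100, weight_200, weight_500 below 0.02 m/s and horizontal distance between weight_100 and pocket_100 below 0.008 m and z of weight_100 in the frame of pocket_100 below 0.0025 m and horizontal distance between weight_200 and pocket_200 below 0.008 m and z of weight_200 in the frame of pocket_200 below 0.0025 m and horizontal distance between weight_500 and pocket_500 below 0.008 m and z of weight_500 in the frame of pocket_500 below 0.0025 m); the robot touches nothing.
It fails at once if a weight was dropped (falling faster than 0.6 m/s out of the fingers, a fall of about 2 cm) ((linear speed of weight_50 above 0.6 m/s and contact force between the fingers and weight_50 below 0.05 N) or (linear speed of weight_100 above 0.6 m/s and contact force between the fingers and weight_100 below 0.05 N) or (linear speed of weight_200 above 0.6 m/s and contact force between the fingers and weight_200 below 0.05 N) or (linear speed of weight_500 above 0.6 m/s and contact force between the fingers and weight_500 below 0.05 N)).
It fails at once if a weight was tipped over (more than 0.8 rad) (angle between any of weight_50, weight_100, weight_200, weight_500's own z axis and vertical above 0.8 rad).
It fails at once if the beaker was moved more than 20 mm (distance of beaker_100 from where it was at the start of the episode above 0.02 m).
It also fails if it takes over 104 s, if anything falls off the work surface, if the arm or the gripper's body presses on something with over 40 N, if the wrist force passes 120 N, or if a joint passes its speed limit or range.

## Robot

A 6-joint arm with a two-finger parallel gripper is mounted at the origin on a cart in front of the work surface, level with it; the furniture and walls round the work are solid. World frame = base frame: x ahead of the robot, y to its left, z up, the work surface at z = 0. Lengths are in mm, angles in rad, forces in N, time in s.
With the tool pointing down it reaches from about 350 to 975 mm from the base axis. Payload 4.9 kg.
Tool frame: the origin (TCP) lies at the very end of the fingers, on their centre line; the grasp point (between the pads) lies 19 mm behind it; z points along the fingers, y is the line along which they close (so a half turn about z gives the same grasp; the last joint's range is limited). The gripper opens to 85 mm and grips with 20 to 120 N. Pads are 22 mm wide; open, the fingers measure 114 mm over their backs; the gripper's body (76 mm by 85 mm) begins 54 mm behind the grasp point. The pads swing forward as they close: fully open they stand 13 mm farther back than shut.
Start: joints at [-1.355, 0.053, 1.613, -0, 1.476, -0.119], TCP at [205.357, -590.28, 231.304] pointing down, gripper open.
Joint ranges: [-3.01, 3.01], [-1.01, 2.22], [0.06, 2.58], [-1.02, 4.17], [0.09, 2.62], [-3.14, 3.14]. Speed limits (rad/s): [2.57, 2.57, 3.14, 3.14, 3.14, 3.14].

## Interface

Orientations are given as a unit quaternion [x, y, z, w].
In Python, from cell import observe, viewer, order gives the robot as it stands.
- The arm moves only by the tool servo_tool, never from a script. Its argument "increments" is a list of rows, each a list of 6 numbers: the shift along the tool's x, y, z in units of 25 mm (1.0 is 25 mm), then the turn, a rotation vector about the tool's x, y, z in units of 6 degrees (1.0 is 6 degrees). A call has 1 to 5 rows; each row is the pose to reach, as a shift and turn from the pose commanded when the call began, along the tool's axes at that moment; what a row does not reach only later rows make up. A row lasts 1/12 s, in which the tool goes at most 41.7 mm and 7.16 degrees, less where a joint would pass 70% of its speed; a pose out of reach is approached as far as the arm can. A call with a gripper value outside its range is refused whole. "jaw" is the finger opening in mm, from 0 to 85.4, set as the call begins (left out, the last holds). The fingers move at their own pace and stop on an object; "newtons" is the grip in N (left out, the last holds). Time passes only in rows, so rows that repeat a pose let the fingers close. It gives the time, the measured TCP pose, the force, the opening and the grip force at its end, in the units of the state.
- observe(): the state, without advancing time (a new reading comes with each control period).
- viewer.grab_frame(name): name is "side" or "top"; returns a dict with "pixels" (420x560x3 uint8, red, green, blue), "camera_matrix" (3x3 intrinsics, pixels), "eye" and "attitude" of the camera in the world. Camera axes: x right, y down, z forward; pixel columns grow to the right and rows downward; lengths in mm; the calibration is good to about 2 mm. A picture is of the moment at which its call begins. There is no depth.
- order.sign_off(): hands the job in; it is judged then, once.
The state is a dict: "time": time; "q": joint angles; "qvel": joint speeds; "joint_efforts": joint torques, N m; "eef_pos": TCP position; "tcp_rot": TCP orientation; "ft_force": force on the tool from outside, world axes, zero at the start; "moment": the same for the moment, N m; "opening": finger opening in mm; "grip_force": force on a finger pad.
Only numpy, scipy, OpenCV 4.12 (cv2) and the standard library are available. Lean on these libraries where they do the work, as an engineer would, in place of code of your own. Each camera call takes 0.05 s, during which the arm holds its last target. There are 200 camera calls.

## Working session

There is one attempt and no reset: what is moved stays moved. The work goes in short steps, Python scripts to look and compute and a tool call to move; the robot and the scene stay as the last step left them, time stands still between calls to the robot, and variables do not carry over. Pictures are saved under pics/ and viewed, at most 14 in all, crops included, and the job is handed in when it is done.

Besides the shell and the picture viewer there is one more tool, called by a JSON object that holds its "method" and its "body", one argument or row to a line. servo_tool: Moves the arm, as the interface text tells. Its arguments: {"type":"object","properties":{"increments":{"type":"array"},"jaw":{"type":"number"},"newtons":{"type":"number"}},"required":["increments"]}

```bash
mkdir -p pics
cat > h.py <<'E'
import numpy as np, cv2
from cell import observe, viewer, order
def grab(n,f=None):
    d=viewer.grab_frame(n)
    if f: cv2.imwrite('pics/'+f, cv2.cvtColor(np.ascontiguousarray(d['pixels']),cv2.COLOR_RGB2BGR))
    return d
E
python3 - <<'E'
from h import *
import pickle
for n in ('top','side'):
    d=grab(n,n+'0.png'); pickle.dump(d,open(n+'0.pkl','wb'))
    print(n,d['camera_matrix'],d['eye'],d['attitude'])
print(observe())
E
```

```text
top [[483.76020138   0.         284.60548701]
 [  0.         483.76020138 211.98023382]
 [  0.           0.           1.        ]] [ 363.36109323  -38.51198923 1260.79201399] [ 0.71619013 -0.69498035  0.03768254 -0.0515174 ]
side [[522.93492264   0.         270.90248537]
 [  0.         522.93492264 206.12715094]
 [  0.           0.           1.        ]] [ 666.78332838 -615.477859    910.49585202] [ 0.94285529  0.12712907 -0.03685373 -0.30578409]
{'time': 0.1, 'q': array([-1.35498162e+00,  5.33132570e-02,  1.61418017e+00,  4.90254220e-07,
        1.47599027e+00, -1.18969364e-01]), 'qvel': array([ 4.70198540e-04, -3.03802022e-03, -3.08453542e-03,  9.74645782e-05,
        1.62589127e-03, -1.37152225e-03]), 'joint_efforts': array([ 2.89571399e-04, -3.94904923e+01, -3.71362996e+01, -3.42465205e-05,
        3.91855458e-03,  1.12538109e-05]), 'eef_pos': array([ 205.24873779, -589.73262242,  230.1580294 ]), 'tcp_rot': array([ 9.86022200e-01,  1.66611308e-01, -4.55230994e-05, -9.44425663e-04]), 'ft_force': array([ 2.25145942e-01,  1.58921318e-04, -1.84620988e-01]), 'moment': array([ 0.00821478, -0.04099763, -0.00346741]), 'grip_force': 0.0, 'opening': 85.3870842721218}
```

View pics/top0.png

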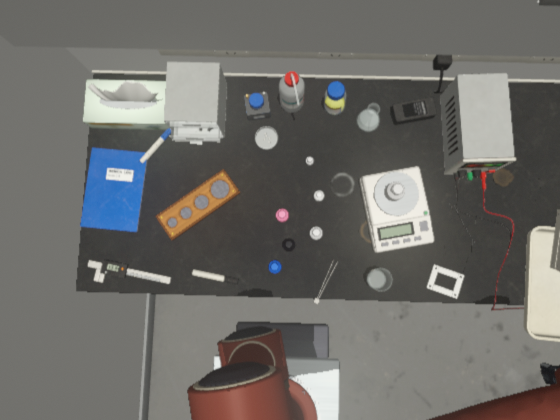

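View pics/side0.png

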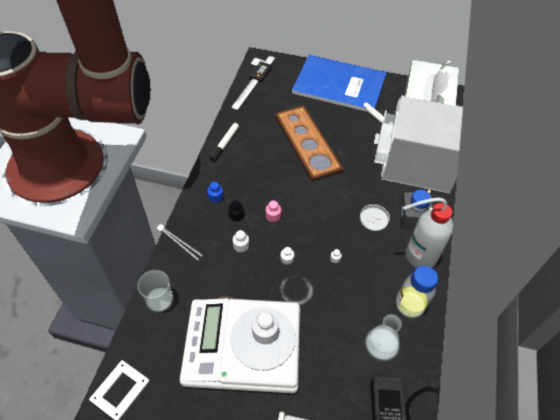

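The top view shows three silvery weights at (310,160), (319,196) and (316,233), with the 500 at (397,190) on the balance pan. The look-alikes are pink (282,215), black (288,244) and blue (275,267). The block is near (198,204), with its large pocket at upper right (221,188) and its small one at (172,222), and the beaker is at (378,279). In the side view the weights are at (336,256), (287,256), (241,241) and (265,326).

```bash
cat >> h.py <<'E'
from scipy.spatial.transform import Rotation as R
def ray(d,p):
    K=d['camera_matrix']; v=np.linalg.solve(K,[p[0],p[1],1.]); v=R.from_quat(d['attitude']).apply(v)
    return np.array(d['eye']),v/np.linalg.norm(v)
def onz(d,p,z):
    e,v=ray(d,p); return e+v*(z-e[2])/v[2]
def tri(d1,p1,d2,p2):
    e1,v1=ray(d1,p1);e2,v2=ray(d2,p2)
    s=np.linalg.lstsq(np.c_[v1,-v2],e2-e1,rcond=None)[0]
    a,b=e1+v1*s[0],e2+v2*s[1]; return (a+b)/2,np.linalg.norm(a-b)
E
cat > m.py <<'E'
from h import *
import pickle
t,s=[pickle.load(open(n+'0.pkl','rb')) for n in('top','side')]
def blob(d,p,r=14,thr=120):
    im=d['pixels'].astype(int); x0,y0=p[0]-r,p[1]-r
    c=im[y0:y0+2*r+1,x0:x0+2*r+1]
    m=((c.min(2)>thr)&(c.max(2)-c.min(2)<40)).astype(np.uint8)
    n,l,st,ce=cv2.connectedComponentsWithStats(m)
    k=1+np.argmax(st[1:,4]); return ce[k]+[x0,y0],st[k]
for n,a,b in(('50',(310,160),(336,256)),('100',(319,196),(287,256)),('200',(316,233),(241,241))):
    ca,sa=blob(t,a);cb,sb=blob(s,b)
    print(n,ca,sa[2:],cb,sb[2:],*tri(t,ca,s,cb))
# block
for d,nm in((t,'top'),(s,'side')):
    hsv=cv2.cvtColor(np.ascontiguousarray(d['pixels']),cv2.COLOR_RGB2HSV)
    m=cv2.inRange(hsv,(5,90,60),(22,255,255))
    cs=cv2.findContours(m,cv2.RETR_CCOMP,cv2.CHAIN_APPROX_NONE)
    roi=(150,160,250,250) if nm=='top' else (265,95,350,185)
    for c,hh in zip(cs[0],cs[1][0]):
        if len(c)<12: continue
        q=c.reshape(-1,2).mean(0)
        if not(roi[0]<q[0]<roi[2] and roi[1]<q[1]<roi[3]): continue
        P=np.array([onz(d,p,13.5 )[:2] for p in c.reshape(-1,2)],np.float32)
        if hh[3]<0: print(nm,'block',cv2.minAreaRect(P))
        else:
            (x,y),rad=cv2.minEnclosingCircle(P); print(nm,'hole',x,y,rad,P.mean(0))
f=[cv2.resize(cv2.cvtColor(np.ascontiguousarray(d['pixels'][y:y+100,x:x+130]),cv2.COLOR_RGB2BGR),None,fx=6,fy=6,interpolation=2)[:600,:780] for d,x,y in((t,280,140),)]
g=[cv2.resize(cv2.cvtColor(np.ascontiguousarray(d['pixels'][y:y+150,x:x+200]),cv2.COLOR_RGB2BGR),None,fx=4,fy=4,interpolation=2) for d,x,y in((s,180,220),)]
cv2.imwrite('pics/c1.png',f[0]);cv2.imwrite('pics/c2.png',g[0])
E
python3 m.py
```

```text
50 [309.32075472 160.35849057] [ 8  8 53] [335.50892857 255.3125    ] [ 11  13 112] [658.96366828 -72.24722126  18.21150049] 0.05350451337847257
100 [318.61290323 195.2688172 ] [11 11 93] [286.77456647 254.58381503] [ 14  16 173] [566.29160464 -98.49337267  21.98256315] 0.16968171275869265
200 [315.83211679 232.71532847] [ 13  14 137] [240.05384615 240.16923077] [ 17  22 260] [468.67016954 -93.32721983  25.64072091] 0.08479580596688024
top block ((535.7245483398438, 216.5125274658203), (80.16781616210938, 218.58859252929688), 37.236732482910156)
top hole 485.64752197265625 281.07073974609375 14.916350364685059 [485.97968 281.01105]
top hole 512.1951904296875 247.18905639648438 17.76690673828125 [511.9058  246.32394]
top hole 542.2609252929688 207.99874877929688 20.765283584594727 [542.4048  207.76074]
top hole 577.2017211914062 160.93771362304688 26.888626098632812 [577.1304  161.00578]
side block ((535.5026245117188, 219.55148315429688), (80.1202163696289, 221.6452178955078), 37.25778579711914)
side hole 577.8330078125 161.50506591796875 26.30279541015625 [578.22656 161.10692]
side hole 542.7862548828125 207.76019287109375 20.379701614379883 [542.8704  207.44205]
side hole 512.6052856445312 246.8073272705078 17.25041389465332 [513.18335 246.96812]
side hole 487.2758483886719 281.0218505859375 14.390192031860352 [486.7987  280.99518]
```

View pics/c1.png

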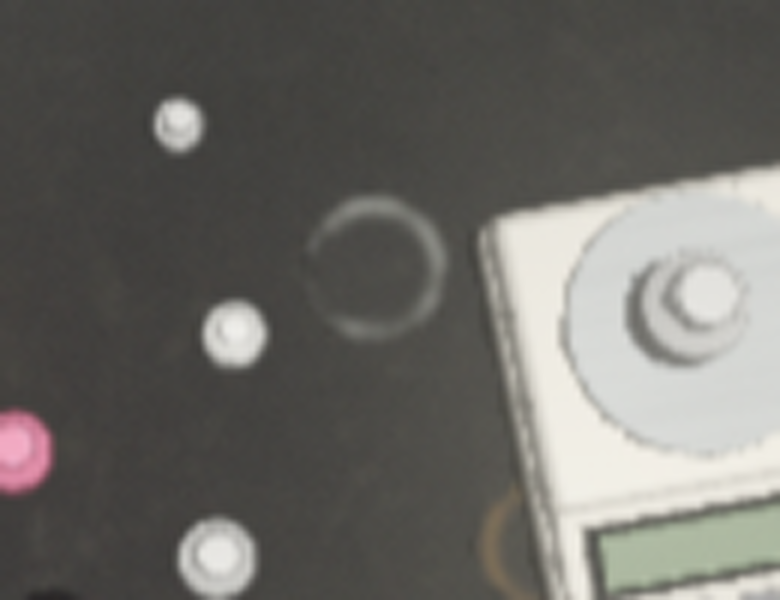

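View pics/c2.png

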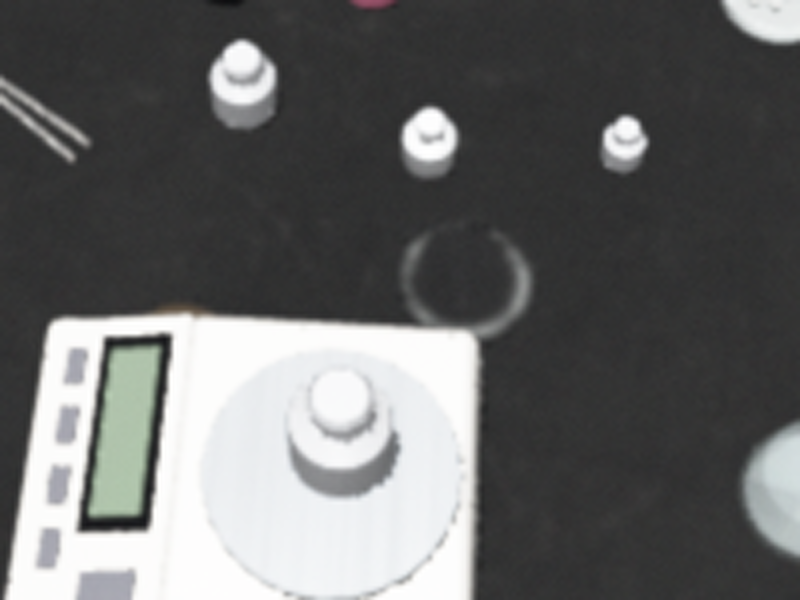

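The crops show 50, 100 and 200 as clean silvery knob weights of rising size. The grey ring is only a stain, and the 500's knob is at about (398,189) in the top view and (265,320) in the side view. What could be mistaken for the 200 is pink (282,215), black (288,244) and blue (275,267). I'm choosing silvery (316,233).

```bash
cat >> h.py <<'E'
W={'w50':(659,-72.2),'w100':(566.3,-98.5),'w200':(468.7,-93.3),'p50':(486.2,281),'p100':(512.5,246.8),'p200':(542.6,207.8),'p500':(577.6,161.2)}
def state():
    o=observe(); print('t',round(o['time'],2),'p',np.round(o['eef_pos'],1),'q',np.round(o['q'],2),'F',np.round(o['ft_force'],1),'open',round(o['opening'],1),'grip',round(o['grip_force'],1)); return o
def plan(x,y,z,yaw=37.4):
    o=state(); Rt=R.from_quat(o['tcp_rot'])
    d=Rt.inv().apply(np.array([x,y,z])-o['eef_pos'])/25
    a=np.radians(yaw); Y=np.array([np.cos(a),np.sin(a),0]);Z=np.array([0,0,-1.]);X=np.cross(Y,Z)
    r=(Rt.inv()*R.from_matrix(np.c_[X,Y,Z])).as_rotvec(degrees=True)/6
    print('shift',np.round(d,2),'turn',np.round(r,2))
E
python3 - <<'E'
from m import *
print('500',tri(t,(398.2,189.1),s,(265,320)),onz(t,(398.2,189.1),113),onz(s,(265,320),112))
for n,z in (('50',12),('100',15),('200',19)):
    p={'50':(309.3,160.4),'100':(318.6,195.3),'200':(315.8,232.7)}[n]; print(n,onz(t,p,z))
plan(468.7,-93.3,150)
E
```

```text
50 [309.32075472 160.35849057] [ 8  8 53] [335.50892857 255.3125    ] [ 11  13 112] [658.96366828 -72.24722126  18.21150049] 0.05350451337847257
100 [318.61290323 195.2688172 ] [11 11 93] [286.77456647 254.58381503] [ 14  16 173] [566.29160464 -98.49337267  21.98256315] 0.16968171275869265
200 [315.83211679 232.71532847] [ 13  14 137] [240.05384615 240.16923077] [ 17  22 260] [468.67016954 -93.32721983  25.64072091] 0.08479580596688024
top block ((535.7245483398438, 216.5125274658203), (80.16781616210938, 218.58859252929688), 37.236732482910156)
top hole 485.64752197265625 281.07073974609375 14.916350364685059 [485.97968 281.01105]
top hole 512.1951904296875 247.18905639648438 17.76690673828125 [511.9058  246.32394]
top hole 542.2609252929688 207.99874877929688 20.765283584594727 [542.4048  207.76074]
top hole 577.2017211914062 160.93771362304688 26.888626098632812 [577.1304  161.00578]
side block ((535.5026245117188, 219.55148315429688), (80.1202163696289, 221.6452178955078), 37.25778579711914)
side hole 577.8330078125 161.50506591796875 26.30279541015625 [578.22656 161.10692]
side hole 542.7862548828125 207.76019287109375 20.379701614379883 [542.8704  207.44205]
side hole 512.6052856445312 246.8073272705078 17.25041389465332 [513.18335 246.96812]
side hole 487.2758483886719 281.0218505859375 14.390192031860352 [486.7987  280.99518]
500 (array([ 572.04471548, -282.70593092,  117.60688517]), np.float64(2.3346544655276618)) [ 571.81335579 -284.1712234   113.        ] [ 572.42477658 -279.81594629  112.        ]
50 [660.35393628 -72.35461519  12.        ]
100 [567.43151766 -98.7662219   15.        ]
200 [469.23494572 -93.55709132  19.        ]
t 0.1 p [ 205.2 -589.7  230.2] q [-1.35  0.05  1.61  0.    1.48 -0.12] F [ 0.2  0.  -0.2] open 85.4 grip 0.0
shift [ 16.48 -15.29   3.24] turn [-1.000e-02 -2.000e-02 -1.804e+01]
```

{"method": "servo_tool", "body": {
  "increments": [
    [1.1,-1.0,0,0,0,0],
    [2.2,-2.0,0.1,0,0,0],
    [3.3,-3.1,0.2,0,0,0],
    [4.4,-4.1,0.3,0,0,0],
    [5.5,-5.1,0.4,0,0,0]
  ],
  "jaw": 50,
  "newtons": 30
}}

```text
time: 0.52
eef_pos: [293.6, -422.8, 220.5]
tcp_rot: [0.986, 0.166, -0.0, -0.0]
ft_force: [0.3, -0.2, -0.3]
opening: 49.6
grip_force: 0.0
```

{"method": "servo_tool", "body": {
  "increments": [
    [1.1,-1.0,0.2,0,0,0],
    [2.2,-2.0,0.4,0,0,0],
    [3.3,-3.1,0.6,0,0,0],
    [4.4,-4.1,0.8,0,0,0],
    [5.5,-5.1,1.0,0,0,0]
  ]
}}

```text
time: 0.93
eef_pos: [381.5, -257.1, 195.7]
tcp_rot: [0.986, 0.166, -0.0, -0.0]
ft_force: [0.8, -1.0, -0.4]
opening: 49.9
grip_force: 0.0
```

{"method": "servo_tool", "body": {
  "increments": [
    [1.1,-1.0,0.2,0,0,0],
    [2.2,-2.0,0.4,0,0,0],
    [3.3,-3.1,0.6,0,0,0],
    [4.4,-4.1,0.8,0,0,0],
    [5.5,-5.1,1.0,0,0,0]
  ]
}}

```text
time: 1.35
eef_pos: [469.5, -91.5, 170.8]
tcp_rot: [0.986, 0.167, -0.0, -0.0]
ft_force: [0.2, -0.8, -0.3]
opening: 50.0
grip_force: 0.0
```

{"method": "servo_tool", "body": {
  "increments": [
    [0,0,0,0,0,-1.1],
    [0,0,0,0,0,-2.2],
    [0,0,0,0,0,-3.3],
    [0,0,0,0,0,-4.4],
    [0,0,0,0,0,-5.5]
  ]
}}

```text
time: 1.77
eef_pos: [468.9, -93.1, 170.7]
tcp_rot: [0.897, 0.443, -0.0, -0.0]
ft_force: [-0.0, -0.2, -0.5]
opening: 49.9
grip_force: 0.0
```

{"method": "servo_tool", "body": {
  "increments": [
    [0,0,0,0,0,-1.1],
    [0,0,0,0,0,-2.2],
    [0,0,0,0,0,-3.3],
    [0,0,0,0,0,-4.4],
    [0,0,0,0,0,-5.5]
  ]
}}

```text
time: 2.18
eef_pos: [468.9, -93.3, 170.8]
tcp_rot: [0.734, 0.679, -0.0, -0.0]
ft_force: [-1.0, 0.2, 0.7]
opening: 50.2
grip_force: 0.0
```

{"method": "servo_tool", "body": {
  "increments": [
    [0,0,0,0,0,-1.1],
    [0,0,0,0,0,-2.2],
    [0,0,0,0,0,-3.3],
    [0,0,0,0,0,-4.4],
    [0,0,0,0,0,-5.5]
  ]
}}

```text
time: 2.6
eef_pos: [468.9, -93.3, 170.8]
tcp_rot: [0.511, 0.859, -0.0, -0.0]
ft_force: [-0.5, -0.2, 0.3]
opening: 49.8
grip_force: 0.0
```

```bash
python3 -c "
from h import *
plan(469,-93.4,150)"
```

```text
t 2.6 p [468.9 -93.3 170.8] q [-0.35 -0.27  2.01  0.    1.4  -0.85] F [-0.5 -0.2  0.3] open 49.8 grip 0.0
shift [-0.01  0.    0.83] turn [-0.01 -0.01 -1.48]
```

{"method": "servo_tool", "body": {
  "increments": [
    [0,0,0.8,0,0,-0.7],
    [0,0,1.6,0,0,-1.5],
    [0,0,2.4,0,0,-1.5],
    [0,0,3.2,0,0,-1.5],
    [0,0,4.0,0,0,-1.5]
  ]
}}

```text
time: 3.02
eef_pos: [468.8, -93.3, 70.0]
tcp_rot: [0.445, 0.896, -0.0, -0.0]
ft_force: [0.2, 0.5, -0.4]
opening: 50.1
grip_force: 0.0
```

{"method": "servo_tool", "body": {
  "increments": [
    [0,0,0.6,0,0,0],
    [0,0,1.1,0,0,0],
    [0,0,1.5,0,0,0],
    [0,0,1.7,0,0,0],
    [0,0,1.7,0,0,0]
  ]
}}

```text
time: 3.43
eef_pos: [468.2, -93.1, 27.5]
tcp_rot: [0.445, 0.896, -0.0, -0.001]
ft_force: [-0.1, -0.9, 1.0]
opening: 50.1
grip_force: 0.0
```

{"method": "servo_tool", "body": {
  "increments": [
    [0,0,0,0,0,0],
    [0,0,0,0,0,0],
    [0,0,0,0,0,0],
    [0,0,0,0,0,0],
    [0,0,0,0,0,0]
  ],
  "jaw": 10
}}

```text
time: 3.85
eef_pos: [470.1, -93.9, 29.9]
tcp_rot: [0.445, 0.896, -0.0, 0.001]
ft_force: [-0.8, 0.5, 4.5]
opening: 16.7
grip_force: 29.3
```

```bash
python3 -c "
from h import *
d=grab('side','a1.png'); plan(*W['p200'],120)
c=cv2.imread('pics/a1.png')[170:290,160:320]; cv2.imwrite('pics/a1.png',cv2.resize(c,None,fx=5,fy=5))"
```

```text
t 3.9 p [470.1 -93.9  29.9] q [-0.35 -0.08  2.1  -0.    1.11 -1.  ] F [-1.2  0.3  5.6] open 16.6 grip 29.4
shift [ 7.85  9.61 -3.61] turn [ 0.01  0.02 -0.04]
```

View pics/a1.png

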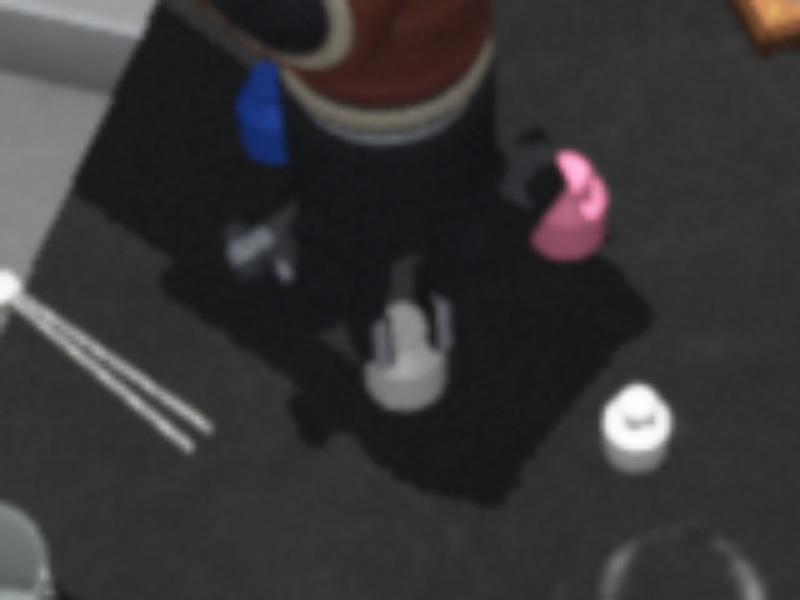

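The side crop shows the fingers around the 200's knob at about crop (405,320), but the opening is 16.6 rather than 20 and the tool feels an upward push. I'll lift only a little and check.

{"method": "servo_tool", "body": {
  "increments": [
    [0,0,-0.1,0,0,0],
    [0,0,-0.2,0,0,0],
    [0,0,-0.3,0,0,0],
    [0,0,-0.4,0,0,0],
    [0,0,-0.4,0,0,0]
  ]
}}

```text
time: 4.32
eef_pos: [469.4, -93.5, 39.1]
tcp_rot: [0.445, 0.896, 0.0, 0.0]
ft_force: [1.0, 0.3, -2.1]
opening: 17.0
grip_force: 29.3
```

```bash
python3 -c "
from h import *
d=grab('side','a2.png'); plan(*W['p200'],120)
c=cv2.imread('pics/a2.png')[200:260,200:280]; cv2.imwrite('pics/a2.png',cv2.resize(c,None,fx=10,fy=10,interpolation=2))"
```

```text
t 4.37 p [469.3 -93.5  39. ] q [-0.35 -0.09  2.1   0.    1.13 -1.  ] F [-0.1 -0.  -1.1] open 16.5 grip 29.3
shift [ 7.83  9.62 -3.24] turn [ 0.    0.   -0.04]
```

View pics/a2.png

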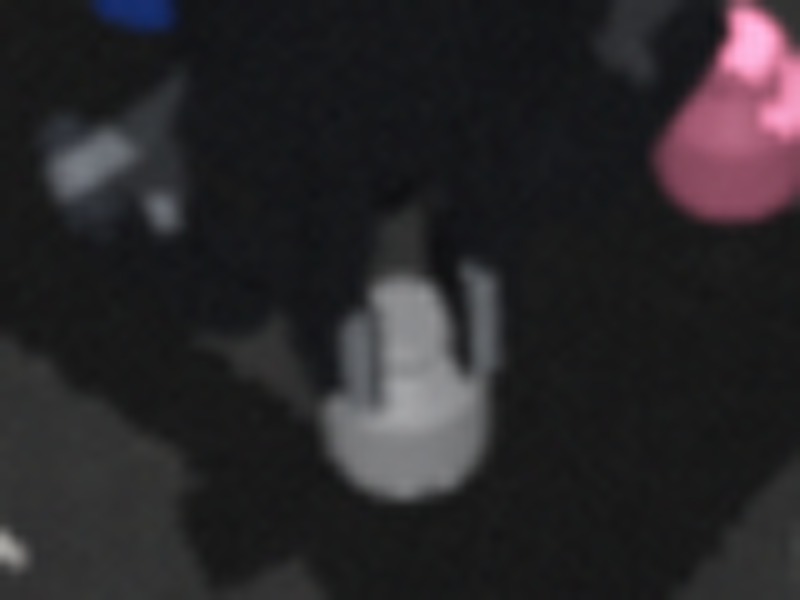

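The weight is off the table: base edge at crop (405,495), upright, wrist force about -2 N. Carrying it over to its pocket.

{"method": "servo_tool", "body": {
  "increments": [
    [0,0,-0.4,0,0,0],
    [0,0,-0.8,0,0,0],
    [0,0,-1.2,0,0,0],
    [0,0,-1.6,0,0,0],
    [0,0,-2.0,0,0,0]
  ]
}}

```text
time: 4.78
eef_pos: [469.7, -93.7, 90.5]
tcp_rot: [0.445, 0.896, 0.0, 0.001]
ft_force: [0.9, -0.2, -1.9]
opening: 16.5
grip_force: 29.4
```

{"method": "servo_tool", "body": {
  "increments": [
    [0.3,0.4,0,0,0,0],
    [0.7,0.9,0,0,0,0],
    [1.3,1.6,0,0,0,0],
    [1.9,2.3,0,0,0,0],
    [2.6,3.2,0,0,0,0]
  ]
}}

```text
time: 5.2
eef_pos: [494.1, 7.0, 89.9]
tcp_rot: [0.445, 0.895, 0.0, 0.001]
ft_force: [0.2, 0.3, -2.2]
opening: 16.2
grip_force: 29.5
```

{"method": "servo_tool", "body": {
  "increments": [
    [0.6,0.7,0,0,0,0],
    [1.2,1.4,0,0,0,0],
    [1.8,2.1,0,0,0,0],
    [2.4,2.8,0,0,0,0],
    [2.9,3.5,0,0,0,0]
  ]
}}

```text
time: 5.62
eef_pos: [519.9, 118.7, 89.9]
tcp_rot: [0.445, 0.896, 0.0, 0.0]
ft_force: [-0.6, -0.3, -2.0]
opening: 16.4
grip_force: 29.5
```

{"method": "servo_tool", "body": {
  "increments": [
    [0.6,0.7,0,0,0,0],
    [1.2,1.5,0,0,0,0],
    [1.8,2.2,0,0,0,0],
    [2.2,2.7,0,0,0,0],
    [2.3,2.9,0,0,0,0]
  ]
}}

```text
time: 6.03
eef_pos: [543.2, 209.1, 90.0]
tcp_rot: [0.444, 0.896, 0.001, 0.0]
ft_force: [0.1, -0.5, -2.4]
opening: 16.8
grip_force: 29.5
```

```bash
python3 -c "
from h import *
plan(*W['p200'],36)"
```

```text
t 6.03 p [543.2 209.1  90. ] q [ 0.24  0.08  1.83  0.    1.23 -0.41] F [ 0.1 -0.5 -2.4] open 16.8 grip 29.5
shift [-0.03 -0.06  2.16] turn [ 0.02  0.   -0.01]
```

{"method": "servo_tool", "body": {
  "increments": [
    [0,0,0.4,0,0,0],
    [0,-0.1,0.8,0,0,0],
    [0,-0.1,1.2,0,0,0],
    [0,-0.1,1.5,0,0,0],
    [0,-0.1,1.7,0,0,0]
  ]
}}

```text
time: 6.45
eef_pos: [539.2, 204.2, 43.9]
tcp_rot: [0.445, 0.895, -0.001, -0.001]
ft_force: [0.6, -0.1, -1.5]
opening: 16.6
grip_force: 29.5
```

{"method": "servo_tool", "body": {
  "increments": [
    [0,0,0.1,0,0,0],
    [0,0,0.2,0,0,0],
    [0,0,0.3,0,0,0],
    [0,0,0.4,0,0,0],
    [0,0,0.4,0,0,0]
  ]
}}

```text
time: 6.87
eef_pos: [542.0, 205.9, 37.3]
tcp_rot: [0.445, 0.896, 0.001, 0.001]
ft_force: [2.1, 1.0, -0.8]
opening: 16.8
grip_force: 29.6
```

```bash
python3 -c "
from h import *
grab('side','a3.png'); plan(*W['p200'],36)
c=cv2.imread('pics/a3.png')[90:190,260:360]; cv2.imwrite('pics/a3.png',cv2.resize(c,None,fx=6,fy=6,interpolation=2))"
```

```text
t 6.92 p [541.9 205.9  37.3] q [ 0.23  0.14  1.86  0.    1.13 -0.41] F [ 1.9  2.7 -0.3] open 16.6 grip 29.6
shift [0.04 0.07 0.05] turn [ 0.03  0.01 -0.04]
```

View pics/a3.png

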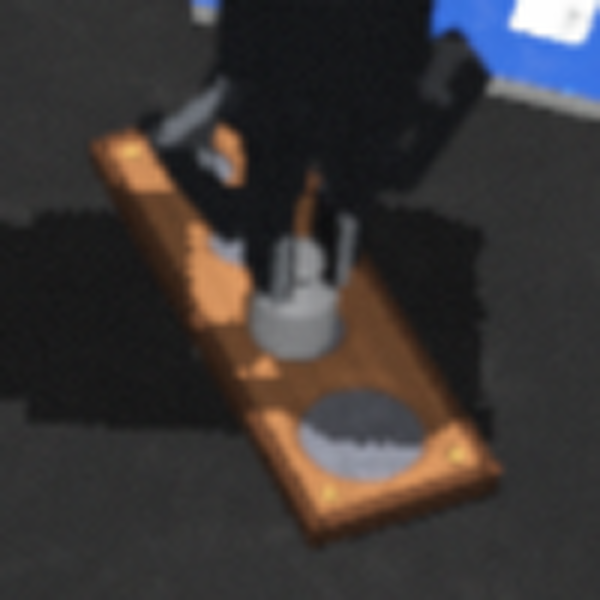

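The crop shows the 200 seated in its pocket at about crop (295,325), with light contact. Releasing it.

{"method": "servo_tool", "body": {
  "increments": [
    [0,0,0,0,0,0],
    [0,0,0,0,0,0],
    [0,0,0,0,0,0],
    [0,0,0,0,0,0],
    [0,0,0,0,0,0]
  ],
  "jaw": 40
}}

```text
time: 7.33
eef_pos: [540.4, 205.3, 36.2]
tcp_rot: [0.445, 0.896, -0.0, -0.0]
ft_force: [-0.2, -0.0, -0.1]
opening: 39.8
grip_force: 0.0
```

{"method": "servo_tool", "body": {
  "increments": [
    [0,0,-0.3,0,0,0],
    [0,0,-0.8,0,0,0],
    [0,0,-1.5,0,0,0],
    [0,0,-2.4,0,0,0],
    [0,0,-3.2,0,0,0]
  ]
}}

```text
time: 7.75
eef_pos: [540.9, 205.5, 118.7]
tcp_rot: [0.445, 0.896, 0.0, 0.0]
ft_force: [-0.6, -0.5, 0.4]
opening: 39.9
grip_force: 0.0
```

```bash
python3 -c "
from h import *
plan(566.8,-98.6,118)"
```

```text
t 7.75 p [540.9 205.5 118.7] q [ 0.23  0.04  1.82 -0.    1.28 -0.41] F [-0.6 -0.5  0.4] open 39.9 grip 0.0
shift [-10.32  -6.53   0.03] turn [ 0.01  0.   -0.04]
```

{"method": "servo_tool", "body": {
  "increments": [
    [-1.0,-0.7,0,0,0,0],
    [-2.1,-1.3,0,0,0,0],
    [-3.1,-2.0,0,0,0,0],
    [-4.2,-2.6,0,0,0,0],
    [-5.2,-3.3,0,0,0,0]
  ]
}}

```text
time: 8.17
eef_pos: [554.3, 50.6, 118.2]
tcp_rot: [0.445, 0.896, 0.0, 0.001]
ft_force: [-0.0, -0.1, -0.3]
opening: 40.0
grip_force: 0.0
```

{"method": "servo_tool", "body": {
  "increments": [
    [-1.0,-0.7,0,0,0,0],
    [-2.1,-1.3,0,0,0,0],
    [-3.1,-2.0,0,0,0,0],
    [-4.2,-2.6,0,0,0,0],
    [-5.1,-3.2,0,0,0,0]
  ]
}}

```text
time: 8.58
eef_pos: [567.5, -100.1, 118.2]
tcp_rot: [0.445, 0.896, 0.0, 0.001]
ft_force: [-0.4, 0.2, 0.3]
opening: 39.7
grip_force: 0.0
```

{"method": "servo_tool", "body": {
  "increments": [
    [0,0,0.3,0,0,0],
    [0,0,0.7,0,0,0],
    [0,0,1.2,0,0,0],
    [0,0,1.7,0,0,0],
    [0,0,2.2,0,0,0]
  ]
}}

```text
time: 9.0
eef_pos: [566.1, -96.6, 59.5]
tcp_rot: [0.444, 0.896, -0.0, -0.001]
ft_force: [-0.3, -0.4, 0.1]
opening: 40.0
grip_force: 0.0
```

```bash
python3 -c "
from h import *
plan(566.8,-98.6,23.5)"
```

```text
t 9.0 p [566.1 -96.6  59.5] q [-0.3   0.1   1.86  0.    1.18 -0.95] F [-0.3 -0.4  0.1] open 40.0 grip 0.0
shift [-0.08 -0.03  1.44] turn [-0.01 -0.01 -0.02]
```

{"method": "servo_tool", "body": {
  "increments": [
    [0,0,0.4,0,0,0],
    [0,0,0.9,0,0,0],
    [0,0,1.3,0,0,0],
    [0,0,1.5,0,0,0],
    [0,0,1.5,0,0,0]
  ]
}}

```text
time: 9.42
eef_pos: [565.6, -97.5, 21.8]
tcp_rot: [0.445, 0.896, -0.0, -0.002]
ft_force: [-0.1, 0.5, -0.3]
opening: 40.1
grip_force: 0.0
```

{"method": "servo_tool", "body": {
  "increments": [
    [0,0,0,0,0,0],
    [0,0,0,0,0,0]
  ]
}}

```text
time: 9.58
eef_pos: [567.4, -98.2, 24.5]
tcp_rot: [0.445, 0.896, 0.0, 0.001]
ft_force: [-1.5, -0.5, 0.1]
opening: 40.1
grip_force: 0.0
```

{"method": "servo_tool", "body": {
  "increments": [
    [0,0,0,0,0,0],
    [0,0,0,0,0,0],
    [0,0,0,0,0,0],
    [0,0,0,0,0,0],
    [0,0,0,0,0,0]
  ],
  "jaw": 5
}}

```text
time: 10.0
eef_pos: [567.4, -98.1, 24.6]
tcp_rot: [0.445, 0.896, 0.0, 0.001]
ft_force: [-0.0, -0.3, 3.6]
opening: 10.9
grip_force: 29.3
```

{"method": "servo_tool", "body": {
  "increments": [
    [0,0,-0.1,0,0,0],
    [0,0,-0.2,0,0,0],
    [0,0,-0.3,0,0,0],
    [0,0,-0.4,0,0,0],
    [0,0,-0.4,0,0,0]
  ]
}}

```text
time: 10.42
eef_pos: [567.0, -98.0, 34.3]
tcp_rot: [0.445, 0.896, 0.0, 0.0]
ft_force: [1.0, -0.1, -0.1]
opening: 10.9
grip_force: 29.2
```

```bash
python3 -c "
from h import *
grab('side','a4.png'); plan(*W['p100'],95)
c=cv2.imread('pics/a4.png')[220:280,250:330]; cv2.imwrite('pics/a4.png',cv2.resize(c,None,fx=8,fy=8,interpolation=2))"
```

```text
t 10.47 p [567.  -98.   34.1] q [-0.3   0.14  1.87 -0.    1.13 -0.95] F [-0.4  0.6 -0.4] open 10.9 grip 29.2
shift [12.3   6.6  -2.44] turn [ 0.    0.   -0.04]
```

View pics/a4.png

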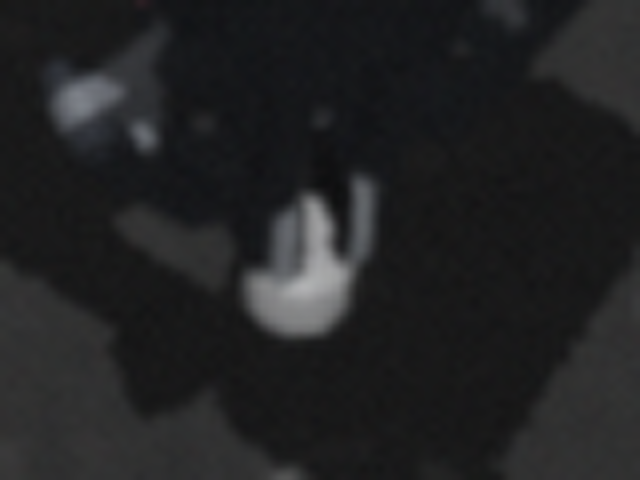

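The 100 is between the fingers at about crop (300,270). I'm measuring its bottom edge while rising a little more.

{"method": "servo_tool", "body": {
  "increments": [
    [0,0,-0.1,0,0,0],
    [0,0,-0.2,0,0,0],
    [0,0,-0.3,0,0,0],
    [0,0,-0.4,0,0,0],
    [0,0,-0.4,0,0,0]
  ]
}}

```text
time: 10.88
eef_pos: [567.3, -98.1, 44.6]
tcp_rot: [0.445, 0.896, 0.0, 0.001]
ft_force: [-0.0, -0.3, -1.6]
opening: 10.8
grip_force: 29.2
```

```bash
python3 -c "
from h import *
import pickle
s=pickle.load(open('side0.pkl','rb'))['pixels']; a=cv2.imread('pics/a4.png')
d=grab('side')['pixels']
f=lambda im:[int(v) for v in im[250:270,287].mean(1)]
print(f(s));print([int(v) for v in a[244:400:8,300].mean(1)]);print(f(d)); plan(*W['p100'],95)"
```

```text
[253, 253, 251, 230, 181, 183, 242, 254, 253, 243, 177, 139, 131, 114, 82, 51, 48, 49, 48, 49]
[80, 82, 94, 101, 136, 172, 169, 150, 138, 132, 126, 96, 41, 26, 26, 24, 23, 24, 26, 23]
[88, 100, 143, 174, 159, 140, 135, 130, 114, 76, 32, 25, 24, 24, 27, 23, 22, 25, 23, 24]
t 10.93 p [567.2 -98.   44.3] q [-0.3   0.13  1.87 -0.    1.15 -0.95] F [ 0.1  0.4 -0.6] open 10.9 grip 29.2
shift [12.31  6.6  -2.03] turn [ 0.01  0.01 -0.04]
```

It is rising with the tool: bottom row 264 → 261 → 259. Carrying it over.

{"method": "servo_tool", "body": {
  "increments": [
    [0,0,-0.4,0,0,0],
    [0,0,-0.8,0,0,0],
    [0,0,-1.2,0,0,0],
    [0,0,-1.6,0,0,0],
    [0,0,-2.0,0,0,0]
  ]
}}

```text
time: 11.35
eef_pos: [567.3, -98.1, 95.6]
tcp_rot: [0.445, 0.896, 0.0, 0.001]
ft_force: [0.1, 0.2, -1.1]
opening: 11.0
grip_force: 29.3
```

{"method": "servo_tool", "body": {
  "increments": [
    [0.5,0.3,0,0,0,0],
    [1.2,0.7,0,0,0,0],
    [2.1,1.1,0,0,0,0],
    [3.1,1.6,0,0,0,0],
    [4.1,2.2,0,0,0,0]
  ]
}}

```text
time: 11.77
eef_pos: [547.8, 18.4, 93.9]
tcp_rot: [0.445, 0.895, 0.0, -0.0]
ft_force: [0.9, -0.3, -1.6]
opening: 10.8
grip_force: 29.3
```

{"method": "servo_tool", "body": {
  "increments": [
    [0.9,0.5,0,0,0,0],
    [1.8,1.0,0,0,0,0],
    [2.7,1.5,0,0,0,0],
    [3.6,2.0,0,0,0,0],
    [4.5,2.4,0,0,0,0]
  ]
}}

```text
time: 12.18
eef_pos: [527.8, 144.9, 94.1]
tcp_rot: [0.445, 0.896, 0.0, -0.0]
ft_force: [0.4, -0.5, -1.7]
opening: 11.0
grip_force: 29.3
```

{"method": "servo_tool", "body": {
  "increments": [
    [0.9,0.5,0,0,0,0],
    [1.8,1.0,0,0,0,0],
    [2.6,1.4,0,0,0,0],
    [3.3,1.8,0,0,0,0],
    [3.7,2.0,0,0,0,0]
  ]
}}

```text
time: 12.6
eef_pos: [511.4, 249.3, 94.0]
tcp_rot: [0.444, 0.896, 0.0, -0.0]
ft_force: [0.3, -0.5, -0.0]
opening: 10.8
grip_force: 29.3
```

{"method": "servo_tool", "body": {
  "increments": [
    [0,0,0,0,0,0],
    [0,0,0,0,0,0]
  ]
}}

```text
time: 12.77
eef_pos: [512.1, 246.9, 93.8]
tcp_rot: [0.444, 0.896, -0.0, 0.0]
ft_force: [-0.6, 0.9, -0.6]
opening: 11.0
grip_force: 29.3
```

```bash
python3 -c "
from h import *
plan(*W['p100'],30.5)"
```

```text
t 12.77 p [512.1 246.9  93.8] q [ 0.32  0.04  1.86 -0.    1.24 -0.33] F [-0.6  0.9 -0.6] open 11.0 grip 29.3
shift [-0.01  0.01  2.53] turn [-0.    0.   -0.02]
```

{"method": "servo_tool", "body": {
  "increments": [
    [0,0,0.4,0,0,0],
    [0,0,0.9,0,0,0],
    [0,0,1.4,0,0,0],
    [0,0,1.8,0,0,0],
    [0,0,2.0,0,0,0]
  ]
}}

```text
time: 13.18
eef_pos: [510.7, 245.6, 40.5]
tcp_rot: [0.445, 0.895, -0.002, -0.002]
ft_force: [-0.2, -0.2, -1.8]
opening: 10.7
grip_force: 29.3
```

{"method": "servo_tool", "body": {
  "increments": [
    [0,0,0.1,0,0,0],
    [0,0,0.2,0,0,0],
    [0,0,0.3,0,0,0],
    [0,0,0.4,0,0,0],
    [0,0,0.5,0,0,0]
  ]
}}

```text
time: 13.6
eef_pos: [512.9, 247.0, 31.7]
tcp_rot: [0.445, 0.896, 0.0, 0.0]
ft_force: [0.9, 0.4, -0.5]
opening: 10.8
grip_force: 29.3
```

{"method": "servo_tool", "body": {
  "increments": [
    [0,0,0,0,0,0],
    [0,0,0,0,0,0]
  ]
}}

```text
time: 13.77
eef_pos: [512.5, 246.8, 31.4]
tcp_rot: [0.445, 0.896, 0.0, 0.0]
ft_force: [-0.1, -0.2, -0.9]
opening: 11.3
grip_force: 29.3
```

```bash
python3 -c "
from h import *
plan(*W['p100'],30.5)"
```

```text
t 13.77 p [512.5 246.8  31.4] q [ 0.32  0.13  1.89  0.    1.12 -0.33] F [-0.1 -0.2 -0.9] open 11.3 grip 29.3
shift [-0.   -0.    0.04] turn [ 0.    0.   -0.04]
```

Base is about 1 mm above the felt. I'll release, rise and head for weight 50.

{"method": "servo_tool", "body": {
  "increments": [
    [0,0,0,0,0,0],
    [0,0,0,0,0,0],
    [0,0,0,0,0,0],
    [0,0,0,0,0,0],
    [0,0,0,0,0,0]
  ],
  "jaw": 36
}}

```text
time: 14.18
eef_pos: [512.6, 246.8, 31.5]
tcp_rot: [0.445, 0.896, 0.0, 0.0]
ft_force: [-0.1, -0.3, 0.5]
opening: 36.1
grip_force: 0.0
```

{"method": "servo_tool", "body": {
  "increments": [
    [0,0,-0.3,0,0,0],
    [0,0,-0.8,0,0,0],
    [0,0,-1.5,0,0,0],
    [0,0,-2.3,0,0,0],
    [0,0,-3.0,0,0,0]
  ]
}}

```text
time: 14.6
eef_pos: [512.9, 247.0, 108.8]
tcp_rot: [0.445, 0.896, 0.001, 0.001]
ft_force: [0.6, -1.0, -0.1]
opening: 36.2
grip_force: 0.0
```

```bash
python3 -c "
from h import *
grab('side','a5.png')
c=cv2.imread('pics/a5.png')[90:190,260:360]; cv2.imwrite('pics/a5.png',cv2.resize(c,None,fx=6,fy=6,interpolation=2))
plan(659.7,-72.3,106)"
```

```text
t 14.65 p [515.5 247.9 113.2] q [ 0.32  0.02  1.85  0.    1.26 -0.33] F [1.3 1.1 2.8] open 35.9 grip 0.0
shift [-13.69  -3.15   0.3 ] turn [ 0.08  0.03 -0.04]
```

View pics/a5.png

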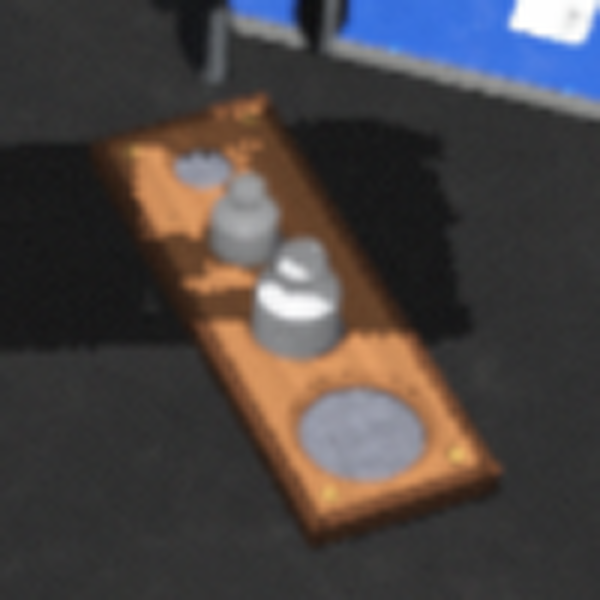

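The 200 (crop 297,320) and the 100 (crop 245,235) both stand upright and seated. Next is weight 50.

{"method": "servo_tool", "body": {
  "increments": [
    [-0.8,-0.2,0,0,0,0],
    [-1.9,-0.4,0,0,0,0],
    [-3.0,-0.7,0,0,0,0],
    [-4.2,-1.0,0,0,0,0],
    [-5.4,-1.2,0,0,0,0]
  ]
}}

```text
time: 15.07
eef_pos: [570.5, 119.9, 107.0]
tcp_rot: [0.445, 0.896, 0.0, 0.0]
ft_force: [0.9, 0.2, -0.6]
opening: 36.1
grip_force: 0.0
```

{"method": "servo_tool", "body": {
  "increments": [
    [-1.2,-0.3,0,0,0,0],
    [-2.4,-0.5,0,0,0,0],
    [-3.6,-0.8,0,0,0,0],
    [-4.8,-1.1,0,0,0,0],
    [-6.0,-1.4,0,0,0,0]
  ]
}}

```text
time: 15.48
eef_pos: [633.5, -21.1, 107.0]
tcp_rot: [0.445, 0.896, 0.0, 0.0]
ft_force: [-0.0, 0.2, -0.0]
opening: 36.1
grip_force: 0.0
```

{"method": "servo_tool", "body": {
  "increments": [
    [-1.1,-0.2,0,0,0,0],
    [-1.9,-0.4,0,0,0,0],
    [-2.3,-0.5,0,0,0,0],
    [-2.3,-0.5,0,0,0,0],
    [-2.3,-0.5,0,0,0,0]
  ]
}}

```text
time: 15.9
eef_pos: [657.5, -72.6, 106.3]
tcp_rot: [0.445, 0.896, 0.0, -0.0]
ft_force: [0.0, 0.1, -0.6]
opening: 36.0
grip_force: 0.0
```

```bash
python3 -c "
from h import *
plan(659.7,-72.3,19)"
```

```text
t 15.9 p [657.5 -72.6 106.3] q [-0.22  0.24  1.62  0.    1.28 -0.87] F [ 0.   0.1 -0.6] open 36.0 grip 0.0
shift [-0.05  0.08  3.49] turn [ 0.   -0.01 -0.04]
```

{"method": "servo_tool", "body": {
  "increments": [
    [0,0,0.4,0,0,0],
    [0,0.1,1.0,0,0,0],
    [0,0.1,1.6,0,0,0],
    [0,0.1,2.1,0,0,0],
    [0,0.1,2.5,0,0,0]
  ]
}}

```text
time: 16.32
eef_pos: [657.9, -70.4, 40.3]
tcp_rot: [0.444, 0.896, -0.0, -0.002]
ft_force: [-0.6, -0.3, -0.9]
opening: 36.1
grip_force: 0.0
```

{"method": "servo_tool", "body": {
  "increments": [
    [0,0,0.3,0,0,0],
    [0,0,0.6,0,0,0],
    [0,0,0.8,0,0,0],
    [0,0,1.0,0,0,0],
    [0,0,1.0,0,0,0]
  ]
}}

```text
time: 16.73
eef_pos: [659.2, -71.4, 17.8]
tcp_rot: [0.445, 0.896, -0.0, -0.001]
ft_force: [-1.1, 0.4, 0.2]
opening: 36.1
grip_force: 0.0
```

{"method": "servo_tool", "body": {
  "increments": [
    [0,0,0,0,0,0],
    [0,0,0,0,0,0]
  ]
}}

```text
time: 16.9
eef_pos: [660.2, -71.6, 19.5]
tcp_rot: [0.445, 0.896, 0.0, 0.001]
ft_force: [0.3, 0.3, -0.4]
opening: 35.7
grip_force: 0.0
```

{"method": "servo_tool", "body": {
  "increments": [
    [0,0,0,0,0,0],
    [0,0,0,0,0,0],
    [0,0,0,0,0,0],
    [0,0,0,0,0,0],
    [0,0,0,0,0,0]
  ],
  "jaw": 2
}}

```text
time: 17.32
eef_pos: [660.1, -71.6, 19.5]
tcp_rot: [0.445, 0.896, 0.0, 0.001]
ft_force: [-1.7, -0.0, 3.3]
opening: 8.6
grip_force: 29.4
```

{"method": "servo_tool", "body": {
  "increments": [
    [0,0,-0.1,0,0,0],
    [0,0,-0.2,0,0,0],
    [0,0,-0.3,0,0,0],
    [0,0,-0.4,0,0,0],
    [0,0,-0.6,0,0,0]
  ]
}}

```text
time: 17.73
eef_pos: [659.1, -71.3, 33.4]
tcp_rot: [0.445, 0.896, -0.0, -0.001]
ft_force: [0.1, 0.4, -0.3]
opening: 9.3
grip_force: 29.2
```

```bash
python3 -c "
from h import *
import pickle
s=pickle.load(open('side0.pkl','rb'))['pixels']
d=grab('side')['pixels']
for im in (s,d):
  for x in (333,336,339): print([int(v) for v in im[248:268,x].mean(1)])
plan(*W['p50'],95)"
```

```text
[50, 55, 94, 177, 226, 214, 206, 226, 242, 240, 212, 152, 139, 131, 97, 51, 47, 49, 47, 46]
[76, 195, 247, 248, 248, 247, 233, 187, 219, 246, 242, 210, 145, 131, 112, 72, 50, 49, 47, 51]
[50, 70, 151, 209, 218, 222, 193, 202, 236, 234, 198, 131, 107, 83, 59, 50, 49, 49, 49, 48]
[27, 29, 34, 40, 48, 72, 98, 113, 120, 117, 95, 46, 25, 23, 23, 24, 22, 22, 23, 24]
[97, 97, 98, 97, 94, 93, 113, 133, 127, 127, 116, 79, 31, 24, 24, 24, 23, 24, 27, 26]
[82, 102, 101, 116, 138, 144, 140, 128, 117, 103, 71, 32, 23, 25, 23, 23, 26, 23, 26, 25]
t 17.78 p [660.1 -71.5  35. ] q [-0.22  0.33  1.65  0.    1.17 -0.87] F [ 1.7 -0.3 -0. ] open 8.6 grip 29.2
shift [15.44  2.98 -2.41] turn [ 0.01  0.01 -0.04]
```

It is lifted (bottom row 263 → 259). Carrying it over.

{"method": "servo_tool", "body": {
  "increments": [
    [0,0,-0.5,0,0,0],
    [0,0,-1.0,0,0,0],
    [0,0,-1.5,0,0,0],
    [0,0,-2.0,0,0,0],
    [0,0,-2.6,0,0,0]
  ]
}}

```text
time: 18.2
eef_pos: [659.8, -71.4, 100.5]
tcp_rot: [0.445, 0.896, 0.0, 0.0]
ft_force: [-0.0, -0.5, -0.7]
opening: 8.8
grip_force: 29.3
```

{"method": "servo_tool", "body": {
  "increments": [
    [0.5,0.1,0,0,0,0],
    [1.3,0.3,0,0,0,0],
    [2.3,0.4,0,0,0,0],
    [3.3,0.6,0,0,0,0],
    [4.3,0.8,0,0,0,0]
  ]
}}

```text
time: 18.62
eef_pos: [609.4, 27.8, 98.8]
tcp_rot: [0.445, 0.896, 0.0, -0.0]
ft_force: [0.8, 0.6, -0.3]
opening: 8.9
grip_force: 29.3
```

{"method": "servo_tool", "body": {
  "increments": [
    [1.0,0.2,0,0,0,0],
    [2.0,0.4,0,0,0,0],
    [3.0,0.6,0,0,0,0],
    [4.0,0.8,0,0,0,0],
    [5.0,1.0,0,0,0,0]
  ]
}}

```text
time: 19.03
eef_pos: [553.6, 142.6, 98.8]
tcp_rot: [0.445, 0.896, 0.0, -0.0]
ft_force: [0.4, -0.7, -0.7]
opening: 8.7
grip_force: 29.3
```

{"method": "servo_tool", "body": {
  "increments": [
    [1.0,0.2,0,0,0,0],
    [2.0,0.4,0,0,0,0],
    [3.0,0.6,0,0,0,0],
    [4.0,0.8,0,0,0,0],
    [4.9,1.0,0,0,0,0]
  ]
}}

```text
time: 19.45
eef_pos: [499.1, 255.4, 98.8]
tcp_rot: [0.444, 0.896, 0.0, -0.0]
ft_force: [0.5, 0.3, 1.2]
opening: 9.0
grip_force: 29.3
```

{"method": "servo_tool", "body": {
  "increments": [
    [0.7,0.1,0,0,0,0],
    [1.1,0.2,0,0,0,0],
    [1.2,0.2,0,0,0,0],
    [1.2,0.2,0,0,0,0],
    [1.2,0.2,0,0,0,0]
  ]
}}

```text
time: 19.87
eef_pos: [486.9, 280.2, 98.8]
tcp_rot: [0.445, 0.896, -0.0, 0.0]
ft_force: [0.5, -0.5, -0.5]
opening: 8.9
grip_force: 29.3
```

```bash
python3 -c "
from h import *
plan(*W['p50'],26)"
```

```text
t 19.87 p [486.9 280.2  98.8] q [ 0.39  0.02  1.87 -0.    1.24 -0.26] F [ 0.5 -0.5 -0.5] open 8.9 grip 29.3
shift [ 0.04 -0.    2.91] turn [-0.    0.   -0.04]
```

{"method": "servo_tool", "body": {
  "increments": [
    [0,0,0.5,0,0,0],
    [0,0,1.1,0,0,0],
    [0,0,1.7,0,0,0],
    [0,0,2.1,0,0,0],
    [0,0,2.4,0,0,0]
  ]
}}

```text
time: 20.28
eef_pos: [486.1, 279.5, 36.6]
tcp_rot: [0.445, 0.895, -0.001, -0.001]
ft_force: [0.2, 0.8, -0.4]
opening: 8.7
grip_force: 29.3
```

{"method": "servo_tool", "body": {
  "increments": [
    [0,0,0.1,0,0,0],
    [0,0,0.2,0,0,0],
    [0,0,0.3,0,0,0],
    [0,0,0.4,0,0,0],
    [0,0,0.5,0,0,0]
  ]
}}

```text
time: 20.7
eef_pos: [487.3, 280.9, 26.9]
tcp_rot: [0.445, 0.896, 0.001, 0.0]
ft_force: [0.4, 1.2, -0.0]
opening: 8.7
grip_force: 29.3
```

{"method": "servo_tool", "body": {
  "increments": [
    [0,0,0,0,0,0],
    [0,0,0,0,0,0],
    [0,0,0,0,0,0]
  ]
}}

```text
time: 20.95
eef_pos: [486.9, 280.8, 26.6]
tcp_rot: [0.445, 0.896, 0.0, 0.0]
ft_force: [0.2, 0.1, -1.1]
opening: 8.8
grip_force: 29.3
```

```bash
python3 -c "
from h import *
plan(*W['p50'],26)"
```

```text
t 20.95 p [486.9 280.8  26.6] q [ 0.39  0.12  1.91  0.    1.11 -0.26] F [ 0.2  0.1 -1.1] open 8.8 grip 29.3
shift [ 0.02 -0.02  0.02] turn [ 0.01  0.   -0.04]
```

{"method": "servo_tool", "body": {
  "increments": [
    [0,0,0,0,0,0],
    [0,0,0,0,0,0],
    [0,0,0,0,0,0],
    [0,0,0,0,0,0],
    [0,0,0,0,0,0]
  ],
  "jaw": 34
}}

```text
time: 21.37
eef_pos: [486.7, 280.6, 26.4]
tcp_rot: [0.445, 0.896, -0.0, 0.0]
ft_force: [-0.1, 0.5, -0.3]
opening: 34.0
grip_force: 0.0
```

{"method": "servo_tool", "body": {
  "increments": [
    [0,0,-0.3,0,0,0],
    [0,0,-0.9,0,0,0],
    [0,0,-1.8,0,0,0],
    [0,0,-2.9,0,0,0],
    [0,0,-4.0,0,0,0]
  ]
}}

```text
time: 21.78
eef_pos: [486.2, 280.4, 127.4]
tcp_rot: [0.445, 0.896, -0.0, -0.0]
ft_force: [0.2, 0.8, 1.2]
opening: 33.8
grip_force: 0.0
```

{"method": "servo_tool", "body": {
  "increments": [
    [0,0,-1.0,0,0,0],
    [0,0,-1.9,0,0,0],
    [0,0,-2.6,0,0,0],
    [0,0,-2.8,0,0,0],
    [0,0,-2.8,0,0,0]
  ],
  "jaw": 60
}}

```text
time: 22.2
eef_pos: [487.8, 281.1, 198.8]
tcp_rot: [0.445, 0.896, 0.002, 0.001]
ft_force: [0.2, -0.4, -1.2]
opening: 60.0
grip_force: 0.0
```

```bash
python3 -c "
from h import *
plan(572,-282.5,192)"
```

```text
t 22.2 p [487.8 281.1 198.8] q [ 0.39 -0.08  1.79 -0.    1.42 -0.26] F [ 0.2 -0.4 -1.2] open 60.0 grip 0.0
shift [-19.99 -10.94   0.25] turn [ 0.04  0.01 -0.04]
```

{"method": "servo_tool", "body": {
  "increments": [
    [-0.7,-0.4,0,0,0,0],
    [-1.7,-0.9,0,0,0,0],
    [-2.9,-1.6,0,0,0,0],
    [-4.2,-2.3,0,0,0,0],
    [-5.5,-3.0,0,0,0,0]
  ]
}}

```text
time: 22.62
eef_pos: [508.9, 124.4, 194.1]
tcp_rot: [0.444, 0.896, -0.001, -0.001]
ft_force: [0.5, -0.1, -0.1]
opening: 60.3
grip_force: 0.0
```

{"method": "servo_tool", "body": {
  "increments": [
    [-1.2,-0.7,0,0,0,0],
    [-2.4,-1.3,0,0,0,0],
    [-3.6,-2.0,0,0,0,0],
    [-4.8,-2.6,0,0,0,0],
    [-6.0,-3.3,0,0,0,0]
  ]
}}

```text
time: 23.03
eef_pos: [534.1, -45.0, 194.2]
tcp_rot: [0.445, 0.896, -0.0, -0.001]
ft_force: [0.5, -0.1, -0.3]
opening: 59.9
grip_force: 0.0
```

{"method": "servo_tool", "body": {
  "increments": [
    [-1.2,-0.7,0,0,0,0],
    [-2.4,-1.3,0,0,0,0],
    [-3.6,-2.0,0,0,0,0],
    [-4.8,-2.6,0,0,0,0],
    [-5.8,-3.1,0,0,0,0]
  ]
}}

```text
time: 23.45
eef_pos: [559.9, -207.9, 193.9]
tcp_rot: [0.445, 0.895, -0.0, -0.002]
ft_force: [-0.2, 0.4, -0.3]
opening: 60.1
grip_force: 0.0
```

{"method": "servo_tool", "body": {
  "increments": [
    [-1.1,-0.6,0,0,0,0],
    [-2.0,-1.1,0,0,0,0],
    [-2.6,-1.4,0,0,0,0],
    [-2.7,-1.5,0,0,0,0],
    [-2.7,-1.5,0,0,0,0]
  ]
}}

```text
time: 23.87
eef_pos: [571.1, -282.6, 194.7]
tcp_rot: [0.445, 0.895, 0.0, -0.001]
ft_force: [0.0, 0.6, -0.0]
opening: 59.9
grip_force: 0.0
```

```bash
python3 -c "
from h import *
plan(572,-282.5,130)
grab('side','a6.png')
c=cv2.imread('pics/a6.png')
cv2.imwrite('pics/a6.png',np.hstack([cv2.resize(c[260:400,190:330],(392,392),interpolation=2),cv2.resize(c[90:190,260:360],(392,392),interpolation=2)]))"
```

```text
t 23.87 p [ 571.1 -282.6  194.7] q [-0.58  0.11  1.62  0.    1.42 -1.22] F [ 0.   0.6 -0. ] open 59.9 grip 0.0
shift [-0.02  0.03  2.59] turn [-0.01 -0.03 -0.05]
```

View pics/a6.png

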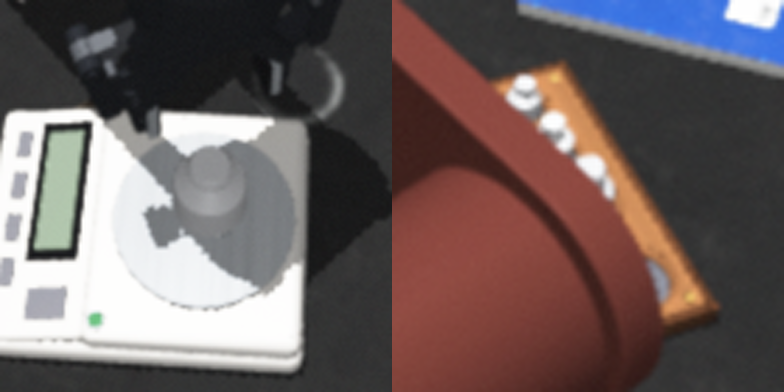

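Left crop: the 500 stands on the pan under the fingers (knob at crop 208,165). Right crop: 50, 100 and 200 all stand in their pockets. Descending onto the 500.

{"method": "servo_tool", "body": {
  "increments": [
    [0,0,0.4,0,0,0],
    [0,0,1.0,0,0,0],
    [0,0,1.6,0,0,0],
    [0,0,2.1,0,0,0],
    [0,0,2.5,0,0,0]
  ]
}}

```text
time: 24.33
eef_pos: [570.6, -281.0, 130.4]
tcp_rot: [0.444, 0.896, 0.0, -0.002]
ft_force: [0.0, -0.1, -0.5]
opening: 60.0
grip_force: 0.0
```

{"method": "servo_tool", "body": {
  "increments": [
    [0,0,0.3,0,0,0],
    [0,0,0.7,0,0,0],
    [0,0,1.0,0,0,0],
    [0,0,1.3,0,0,0],
    [0,0,1.4,0,0,0]
  ]
}}

```text
time: 24.75
eef_pos: [571.3, -282.2, 97.3]
tcp_rot: [0.445, 0.896, 0.0, -0.001]
ft_force: [-0.1, -0.0, -0.6]
opening: 60.1
grip_force: 0.0
```

{"method": "servo_tool", "body": {
  "increments": [
    [0,0,0,0,0,0],
    [0,0,0,0,0,0]
  ]
}}

```text
time: 24.92
eef_pos: [572.0, -282.6, 99.0]
tcp_rot: [0.445, 0.896, -0.0, 0.0]
ft_force: [1.1, -0.7, 0.1]
opening: 60.0
grip_force: 0.0
```

```bash
python3 -c "
from h import *
plan(572,-282.5,97)
grab('side','a7.png')
c=cv2.imread('pics/a7.png')
cv2.imwrite('pics/a7.png',cv2.resize(c[280:380,210:310],(600,600),interpolation=2))"
```

```text
t 24.92 p [ 572.  -282.6   99. ] q [-0.58  0.19  1.69 -0.    1.26 -1.22] F [ 1.1 -0.7  0.1] open 60.0 grip 0.0
shift [0.   0.   0.08] turn [ 0.    0.   -0.04]
```

View pics/a7.png

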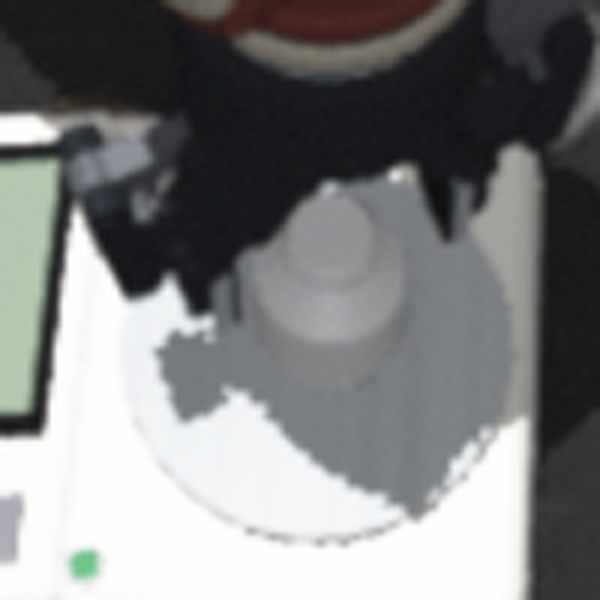

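The crop shows the knob (330,240) midway between the fingertips (215,300) and (455,230), so it is well aligned. Closing.

{"method": "servo_tool", "body": {
  "increments": [
    [0,0,0.1,0,0,0],
    [0,0,0.1,0,0,0],
    [0,0,0.1,0,0,0],
    [0,0,0.1,0,0,0],
    [0,0,0.1,0,0,0]
  ],
  "jaw": 10,
  "newtons": 60
}}

```text
time: 25.38
eef_pos: [572.2, -282.4, 96.9]
tcp_rot: [0.445, 0.896, 0.0, 0.0]
ft_force: [0.4, 1.3, 2.3]
opening: 23.4
grip_force: 59.8
```

{"method": "servo_tool", "body": {
  "increments": [
    [0,0,0,0,0,0],
    [0,0,0,0,0,0],
    [0,0,0,0,0,0]
  ]
}}

```text
time: 25.63
eef_pos: [572.2, -282.4, 96.9]
tcp_rot: [0.445, 0.896, 0.0, 0.0]
ft_force: [-0.2, 2.6, 4.2]
opening: 24.1
grip_force: 60.1
```

{"method": "servo_tool", "body": {
  "increments": [
    [0,0,-0.1,0,0,0],
    [0,0,-0.2,0,0,0],
    [0,0,-0.3,0,0,0],
    [0,0,-0.4,0,0,0],
    [0,0,-0.5,0,0,0]
  ]
}}

```text
time: 26.05
eef_pos: [571.2, -282.2, 108.0]
tcp_rot: [0.445, 0.896, -0.0, -0.001]
ft_force: [-0.6, 0.4, -4.1]
opening: 23.8
grip_force: 59.6
```

```bash
python3 -c "
from h import *
plan(*W['p500'],160)
grab('side','a8.png')
c=cv2.imread('pics/a8.png')
cv2.imwrite('pics/a8.png',cv2.resize(c[280:380,210:310],(600,600),interpolation=2))"
```

```text
t 26.05 p [ 571.2 -282.2  108. ] q [-0.58  0.18  1.68 -0.    1.28 -1.22] F [-0.6  0.4 -4.1] open 23.8 grip 59.6
shift [13.98 10.92 -2.07] turn [-0.01 -0.01 -0.04]
```

View pics/a8.png

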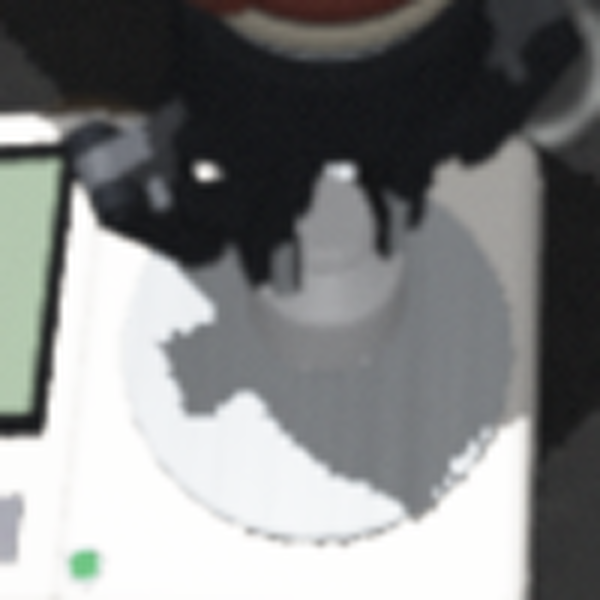

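The 500 is lifted and upright: base edge rose to crop (330,370), Fz -4.1 N. Carrying it over.

{"method": "servo_tool", "body": {
  "increments": [
    [0,0,-0.3,0,0,0],
    [0,0,-0.7,0,0,0],
    [0,0,-1.1,0,0,0],
    [0,0,-1.4,0,0,0],
    [0,0,-1.6,0,0,0]
  ]
}}

```text
time: 26.52
eef_pos: [572.7, -283.0, 151.4]
tcp_rot: [0.445, 0.896, -0.0, 0.002]
ft_force: [-0.0, -1.0, -3.8]
opening: 23.5
grip_force: 60.2
```

{"method": "servo_tool", "body": {
  "increments": [
    [0.3,0.2,0,0,0,0],
    [0.8,0.6,0,0,0,0],
    [1.4,1.1,0,0,0,0],
    [2.1,1.6,0,0,0,0],
    [2.8,2.2,0,0,0,0]
  ]
}}

```text
time: 26.93
eef_pos: [572.3, -191.1, 147.7]
tcp_rot: [0.445, 0.896, 0.0, -0.001]
ft_force: [-0.1, -0.2, -5.1]
opening: 23.6
grip_force: 60.8
```

{"method": "servo_tool", "body": {
  "increments": [
    [0.7,0.5,0,0,0,0],
    [1.4,1.1,0,0,0,0],
    [2.1,1.6,0,0,0,0],
    [2.8,2.2,0,0,0,0],
    [3.5,2.7,0,0,0,0]
  ]
}}

```text
time: 27.35
eef_pos: [573.2, -80.0, 147.8]
tcp_rot: [0.444, 0.896, 0.0, -0.001]
ft_force: [0.7, 0.2, -4.2]
opening: 24.0
grip_force: 60.9
```

{"method": "servo_tool", "body": {
  "increments": [
    [0.7,0.5,0,0,0,0],
    [1.4,1.1,0,0,0,0],
    [2.1,1.6,0,0,0,0],
    [2.8,2.2,0,0,0,0],
    [3.5,2.7,0,0,0,0]
  ]
}}

```text
time: 27.77
eef_pos: [573.8, 30.3, 147.9]
tcp_rot: [0.444, 0.896, 0.0, -0.001]
ft_force: [1.0, 0.3, -5.7]
opening: 23.9
grip_force: 61.0
```

{"method": "servo_tool", "body": {
  "increments": [
    [0.7,0.5,0,0,0,0],
    [1.4,1.1,0,0,0,0],
    [2.1,1.6,0,0,0,0],
    [2.7,2.1,0,0,0,0],
    [3.1,2.5,0,0,0,0]
  ]
}}

```text
time: 28.18
eef_pos: [576.3, 130.0, 147.8]
tcp_rot: [0.444, 0.896, -0.0, -0.001]
ft_force: [0.3, -0.0, -5.6]
opening: 24.0
grip_force: 61.0
```

{"method": "servo_tool", "body": {
  "increments": [
    [0.4,0.3,0,0,0,0],
    [0.7,0.5,0,0,0,0],
    [0.9,0.7,0,0,0,0],
    [1.0,0.8,0,0,0,0],
    [1.0,0.8,0,0,0,0]
  ]
}}

```text
time: 28.6
eef_pos: [579.0, 159.4, 148.8]
tcp_rot: [0.445, 0.896, -0.0, -0.0]
ft_force: [0.4, -0.2, -4.8]
opening: 23.8
grip_force: 61.0
```

```bash
python3 -c "
from h import *
plan(*W['p500'],45)"
```

```text
t 28.6 p [579.  159.4 148.8] q [ 0.14  0.06  1.75 -0.    1.34 -0.5 ] F [ 0.4 -0.2 -4.8] open 23.8 grip 61.0
shift [ 0.09 -0.    4.15] turn [-0.    0.   -0.03]
```

{"method": "servo_tool", "body": {
  "increments": [
    [0,0,0.4,0,0,0],
    [0.1,0,0.9,0,0,0],
    [0.1,0,1.4,0,0,0],
    [0.1,0,1.9,0,0,0],
    [0.1,0,2.3,0,0,0]
  ]
}}

```text
time: 29.02
eef_pos: [576.0, 160.5, 88.3]
tcp_rot: [0.445, 0.896, -0.001, -0.001]
ft_force: [-0.4, 0.1, -5.9]
opening: 24.0
grip_force: 61.0
```

{"method": "servo_tool", "body": {
  "increments": [
    [0,0,0.3,0,0,0],
    [0,0,0.6,0,0,0],
    [0,0,0.9,0,0,0],
    [0,0,1.1,0,0,0],
    [0,0,1.2,0,0,0]
  ]
}}

```text
time: 29.43
eef_pos: [577.1, 161.1, 60.4]
tcp_rot: [0.445, 0.896, -0.0, -0.0]
ft_force: [-0.2, -0.3, -5.0]
opening: 24.0
grip_force: 61.0
```

{"method": "servo_tool", "body": {
  "increments": [
    [0,0,0.1,0,0,0],
    [0,0,0.2,0,0,0],
    [0,0,0.3,0,0,0],
    [0,0,0.4,0,0,0],
    [0,0,0.5,0,0,0]
  ]
}}

```text
time: 29.85
eef_pos: [577.6, 161.2, 48.9]
tcp_rot: [0.445, 0.896, 0.0, 0.0]
ft_force: [-0.1, -0.4, -5.7]
opening: 23.6
grip_force: 61.0
```

{"method": "servo_tool", "body": {
  "increments": [
    [0,0,0,0,0,0],
    [0,0,0,0,0,0],
    [0,0,0,0,0,0]
  ]
}}

```text
time: 30.1
eef_pos: [577.5, 161.1, 48.9]
tcp_rot: [0.445, 0.896, 0.0, 0.0]
ft_force: [-0.9, 0.1, -5.1]
opening: 23.4
grip_force: 61.0
```

```bash
python3 -c "
from h import *
plan(*W['p500'],45)"
```

```text
t 30.1 p [577.5 161.1  48.9] q [ 0.15  0.17  1.81 -0.    1.16 -0.5 ] F [-0.9  0.1 -5.1] open 23.4 grip 61.0
shift [-0.    0.    0.16] turn [ 0.    0.   -0.04]
```

{"method": "servo_tool", "body": {
  "increments": [
    [0,0,0,0,0,0],
    [0,0,0.1,0,0,0],
    [0,0,0.1,0,0,0],
    [0,0,0.2,0,0,0],
    [0,0,0.2,0,0,0]
  ]
}}

```text
time: 30.52
eef_pos: [578.2, 161.3, 45.0]
tcp_rot: [0.445, 0.896, 0.0, 0.001]
ft_force: [-0.2, 0.4, 0.3]
opening: 23.8
grip_force: 62.1
```

{"method": "servo_tool", "body": {
  "increments": [
    [0,0,0,0,0,0],
    [0,0,0,0,0,0],
    [0,0,0,0,0,0]
  ]
}}

```text
time: 30.77
eef_pos: [578.3, 161.3, 45.0]
tcp_rot: [0.445, 0.896, 0.001, 0.001]
ft_force: [-1.7, 0.6, 2.8]
opening: 24.0
grip_force: 62.7
```

The load is off the wrist, so the 500 is on the pocket floor. Releasing, rising and clearing the view.

{"method": "servo_tool", "body": {
  "increments": [
    [0,0,0,0,0,0],
    [0,0,0,0,0,0],
    [0,0,0,0,0,0],
    [0,0,0,0,0,0],
    [0,0,0,0,0,0]
  ],
  "jaw": 55
}}

```text
time: 31.18
eef_pos: [577.3, 161.1, 43.7]
tcp_rot: [0.445, 0.896, -0.0, -0.0]
ft_force: [-0.5, 0.8, 0.4]
opening: 54.9
grip_force: 0.0
```

{"method": "servo_tool", "body": {
  "increments": [
    [0,0,-0.3,0,0,0],
    [0,0,-0.8,0,0,0],
    [0,0,-1.6,0,0,0],
    [0,0,-2.6,0,0,0],
    [0,0,-3.6,0,0,0]
  ]
}}

```text
time: 31.6
eef_pos: [577.3, 161.1, 135.7]
tcp_rot: [0.445, 0.896, 0.0, 0.0]
ft_force: [0.1, 0.1, 0.5]
opening: 54.9
grip_force: 0.0
```

{"method": "servo_tool", "body": {
  "increments": [
    [-0.5,-0.5,-0.5,0,0,0],
    [-1.3,-1.3,-0.8,0,0,0],
    [-2.3,-2.3,-0.8,0,0,0],
    [-3.3,-3.3,-0.8,0,0,0],
    [-4.0,-4.0,-0.8,0,0,0]
  ]
}}

```text
time: 32.02
eef_pos: [558.3, 18.8, 156.0]
tcp_rot: [0.445, 0.896, 0.0, 0.001]
ft_force: [0.8, -0.1, 0.5]
opening: 55.2
grip_force: 0.0
```

{"method": "servo_tool", "body": {
  "increments": [
    [-0.5,-0.5,0,0,0,0],
    [-0.8,-0.8,0,0,0,0],
    [-0.8,-0.8,0,0,0,0],
    [-0.8,-0.8,0,0,0,0]
  ]
}}

```text
time: 32.35
eef_pos: [554.6, -6.9, 154.6]
tcp_rot: [0.445, 0.895, 0.0, 0.0]
ft_force: [-1.1, -0.1, 0.1]
opening: 55.0
grip_force: 0.0
```

```bash
python3 -c "
from h import *
state()
grab('top','b1.png');grab('side','b2.png')
a=cv2.imread('pics/b1.png')[160:250,145:250];b=cv2.imread('pics/b2.png')[90:190,260:360]
cv2.imwrite('pics/b.png',np.hstack([cv2.resize(a,(390,390),interpolation=2),cv2.resize(b,(390,390),interpolation=2)]))"
```

```text
t 32.35 p [554.6  -6.9 154.6] q [-0.15 -0.06  1.85  0.    1.34 -0.8 ] F [-1.1 -0.1  0.1] open 55.0 grip 0.0
```

View pics/b.png

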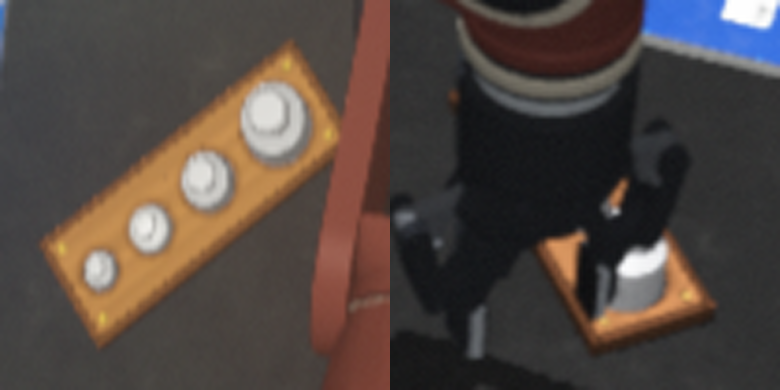

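The top view shows all four weights upright in a row in the block, crop (98,270) to (272,115). The side view is partly hidden by the arm. I'll check the centring by numbers, then hand in.

```bash
python3 -c "
from h import *
d=grab('top'); im=cv2.cvtColor(np.ascontiguousarray(d['pixels']),cv2.COLOR_RGB2HSV)
m=cv2.inRange(im,(0,0,110),(180,60,255))[160:250,145:233]
n,l,st,ce=cv2.connectedComponentsWithStats(m)
for s,c in zip(st[1:],ce[1:]):
  if s[4]>25:
    for k,z in (('p50',20),('p100',24),('p200',28),('p500',36)):
      e=onz(d,c+[145,160],z)[:2]-W[k]
      if np.hypot(*e)<20: print(k,e,s[2:])
"
```

```text
p500 [-1.69140972 -1.7777612 ] [ 19  19 279]
p200 [-1.71543499 -1.43877019] [ 14  14 153]
p100 [-0.92629084 -1.06631104] [11 11 98]
p50 [-0.22272915 -1.0092799 ] [ 9  9 62]
```

All four are within 3 mm of their pocket centres.

```bash
python3 -c "
from h import *
print(order.sign_off())"
```

```text
the job is handed in; nothing more can be done
None
```

All four knob weights are upright in their own pockets, each within 3 mm of its pocket's centre by the last top view. None was dropped or tipped, I made no contact with the beaker, and I handed the job in at about 32 s; no verdict was returned.

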